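# Scrape the praline mould and show its underside to the camera

## Task

Use the dough scraper to scrape the three loose pieces of set milk chocolate off the top of the clear praline mould into the pan round it, leaving the mould in its nest and not touching the chocolate with the gripper, then stand the scraper back in its wooden block. Then lift the mould out, right side up, and hold it in the air with its underside squarely facing the inspection camera, 15 cm from the lens and centred before it, long sides level, so that the pralines can be checked for release; do not bump the camera or shift the table spoon or the spatula. The program finishes while the gripper is still holding the mould still there.

Things in the scene. Friction and masses are not known exactly. Their poses are not given: they have to be found in the camera images.
- mould: Clear plastic praline mould, a flat rectangular block 58 (x) x 180 (y) x 24 (z) mm, about 0.2 kg, with 12 dark brown pralines in it, loose in the nest of the pan. Origin: centre of its underside; z up out of its top face, y along its length. Solid to grip across its 58 mm width at mid-length, where nothing stands beside it; the top face is flat.
- mould_under (a point): Centre of the mould's underside (same frame as the mould).
- pan: Fixed steel pan, 160 (x) x 310 (y) mm, walls 26 mm high, floor 4 mm thick. A white nest in its middle holds the mould, length along the pan's y: underside 32 mm, top face 56 mm above the bench. Lugs with 1.5 mm play stand at the mould's ends (to 38 mm above the bench) and at its sides 62 to 78 mm from the middle (to 41 mm): lift it straight up. Origin: centre of the pan's underside, z up.
- choc1: Loose piece of set milk chocolate, light brown, about 24 x 18 x 10 mm (x, y, z), 12 g, on the mould's top face at the start. Origin: centre of its underside.
- choc2: Loose piece of set milk chocolate, light brown, about 22 x 20 x 11 mm (x, y, z), 12 g, on the mould's top face at the start. Origin: centre of its underside.
- choc3: Loose piece of set milk chocolate, light brown, about 26 x 16 x 10 mm (x, y, z), 12 g, on the mould's top face at the start. Origin: centre of its underside.
- block: Beech block 56 (x) x 170 (y) x 55 (z) mm, fixed, with a slot along its y in the middle: 6 mm wide, 150 mm long, floor 8 mm above the bench, mouth flared to 18 mm over the top 6 mm. Origin: centre of the underside, z up.
- scraper: Dough scraper, 0.13 kg, upright in the block's slot, leaning up to 6 degrees. Own frame (mm): x from blade to grip (up here), y along its width; steel blade x -50 to 35, y -70 to 70, z 0 to 2; wooden grip x 22 to 50, y -72 to 72, z 2 to 24 (grasp it across z). In the block its edge stands on the slot floor, the middle of the grip about 94 mm above the bench.
- scraper_grip (a point): Middle of the scraper's wooden grip, 86 mm from the blade's edge; axes as the scraper.
- scraper_edge (a point): Middle of the blade's free (lower) edge; axes as the scraper.
- camera: Inspection camera on a low stand, fixed: round black foot 104 mm wide, post, grey camera head with black lens and white ring light 74 mm wide, about 0.17 m high in all. Looks to its own -x and 45 degrees upwards. Origin: centre of the foot's underside, z up.
- camera_focus (a point): Point in the air 150 mm before the lens on the optical axis: 139 mm to the camera's -x, 245 mm above the bench. Its z axis is the optical axis, away from the lens (45 degrees up); its y axis is level, across the view. The centre of the mould's underside belongs here, mould z along this z and its length along this y (either way round).
- table_spoon: Bystander, loose, leave alone: steel table spoon lying flat, 188 (x) x 38 x 15 mm. Origin: centre of its underside.
- spatula: Bystander, loose, leave alone: blue spatula lying flat, 311 (x) x 52 x 16 mm. Origin: centre of its underside.
Mind the look-alikes: they are no part of the job. Of the things that look like the block, the larger one is meant.

How it is judged:
By the outcome, as a careful person would: the job done as asked, in the order asked, and still so for the second after the job is handed in, while the arm keeps its last pose, push and grip.
It also fails if it takes over 56 s, if anything falls off the work surface, if the arm or the gripper's body presses on something with over 40 N, if the wrist force passes 120 N, or if a joint passes its speed limit or range.

## Robot

A 6-joint arm with a two-finger parallel gripper is mounted at the origin on the work surface; the furniture and walls round the work are solid. World frame = base frame: x ahead of the robot, y to its left, z up, the work surface at z = 0. Lengths are in m, angles in rad, forces in N, time in s.
With the tool pointing down it reaches from about 0.225 to 0.875 m from the base axis. Payload 3.4 kg.
Tool frame: the origin (TCP) lies at the very end of the fingers, on their centre line; the grasp point (between the pads) lies 19 mm behind it; z points along the fingers, y is the line along which they close (so a half turn about z gives the same grasp; the last joint's range is limited). The gripper opens to 85 mm and grips with 20 to 120 N. Pads are 22 mm wide; open, the fingers measure 114 mm over their backs; the gripper's body (76 mm by 85 mm) begins 54 mm behind the grasp point. The pads swing forward as they close: fully open they stand 13 mm farther back than shut.
Start: joints at [1.186, 0.276, 1.505, -0, 1.361, -0.121], TCP at [0.15, 0.555, 0.195] pointing down, gripper open.
Joint ranges: [-2.89, 2.89], [-0.75, 2.08], [0.22, 2.7], [-1.18, 4.32], [0.11, 2.71], [-2.7, 2.7]. Speed limits (rad/s): [2.57, 2.57, 3.14, 3.14, 3.14, 3.14].

## Interface

Orientations are given as a unit quaternion [w, x, y, z].
In Python, from rig import get_state, optics, sign_off gives the robot as it stands.
- The arm moves only by the tool send_rows, never from a script. Its argument "increments" is a list of rows, each an object with "gripper": the gripper's target within -1 to 1 (shut at 1, half-way at 0, fully open at -1); "linear": the shift along the world's x, y, z in m, a list of three; "delta_rot": the turn, a rotation vector about the world's x, y, z in rad, a list of three. In form: [{"gripper": gripper, "linear": [dx, dy, dz], "delta_rot": [rx, ry, rz]}, ...]. A call has 1 to 8 rows; each row is the pose to reach, as a shift and turn from the pose commanded when the call began; what a row does not reach only later rows make up. A row lasts 1/10 s, in which the tool goes at most 50 mm and 8.59 degrees, less where a joint would pass 70% of its speed; a pose out of reach is approached as far as the arm can. A call with a gripper value outside its range is refused whole. The fingers move at their own pace and stop on an object; "newtons" is the grip in N (left out, the last holds). Time passes only in rows, so rows that repeat a pose let the fingers close. It gives the time, the measured TCP pose, the force, the opening and the grip force at its end, in the units of the state.
- get_state(): the state, without advancing time (a new reading comes with each control period).
- optics.get_image(name): name is "scene" or "top" or "wrist"; returns a dict with "pixels" (480x640x3 uint8, blue, green, red), "K" (3x3 intrinsics, pixels), "rvec" (rotation vector, rad) and "tvec" (3), from world to camera coordinates, as OpenCV has them; the wrist camera has in their place "T_tool_cam" (4x4, takes a point from camera to tool coordinates, whose origin is the TCP and whose axes are the flange's). Camera axes: x right, y down, z forward; pixel columns grow to the right and rows downward; lengths in m; the calibration is good to about 2 mm. A picture is of the moment at which its call begins: read the wrist's pose just before it. There is no depth.
- sign_off(): hands the job in; it is judged then, once.
The state is a dict: "clock": time; "qpos": joint angles; "qd": joint speeds; "effort": joint torques, N m; "position": TCP position; "ee_rot": TCP orientation; "contact_force": force on the tool from outside, world axes, zero at the start; "moment": the same for the moment, N m; "width": finger opening in m; "gripper_force": force on a finger pad.
Only numpy, scipy, OpenCV 4.12 (cv2) and the standard library are available. Lean on these libraries where they do the work, as an engineer would, in place of code of your own. Each camera call takes 0.05 s, during which the arm holds its last target. There are 200 camera calls.

## Working session

There is one attempt and no reset: what is moved stays moved. The work goes in short steps, Python scripts to look and compute and a tool call to move; the robot and the scene stay as the last step left them, time stands still between calls to the robot, and variables do not carry over. Pictures are saved under pics/ and viewed, at most 10 in all, crops included, and the job is handed in when it is done.

Besides the shell and the picture viewer there is one more tool, called after "Request:" as name(argument=value, ...) on one line, values as JSON. send_rows: Moves the arm, as the interface text tells. Its arguments: {"type":"object","properties":{"increments":{"type":"array"},"newtons":{"type":"number"}},"required":["increments"]}

```bash
mkdir -p pics; ls; python3 - <<'E'
from rig import get_state, optics
import cv2,numpy as np,pickle
s=get_state();print({k:np.round(v,3).tolist() for k,v in s.items()})
d={}
for n in("scene","top"):
    d[n]=optics.get_image(n);cv2.imwrite(f"pics/{n}0.png",d[n]["pixels"])
    print(n,d[n]["K"],d[n]["rvec"],d[n]["tvec"])
pickle.dump(d,open("cam0.pkl","wb"))
E
```

```text
pics
{'clock': 0.0, 'qpos': [1.186, 0.277, 1.506, 0.0, 1.361, -0.121], 'qd': [0.001, 0.0, 0.0, -0.0, -0.001, -0.001], 'effort': [-0.0, -41.678, -24.58, -0.0, 0.011, 0.0], 'position': [0.15, 0.555, 0.194], 'ee_rot': [-0.0, 0.132, 0.991, -0.001], 'contact_force': [-0.428, 0.137, -0.774], 'moment': [0.004, 0.007, 0.012], 'gripper_force': 0.0, 'width': 0.085}
scene [[506.474418     0.         312.47118407]
 [  0.         506.474418   241.59872287]
 [  0.           0.           1.        ]] [ 2.37728962 -0.52988173  0.20282584] [-0.49512195  0.32034966  1.03425836]
top [[507.25795713   0.         325.18121858]
 [  0.         507.25795713 233.6581777 ]
 [  0.           0.           1.        ]] [ 2.18451014 -2.16418379  0.08632397] [0.06346235 0.58511229 1.46478465]
```

View pics/scene0.png

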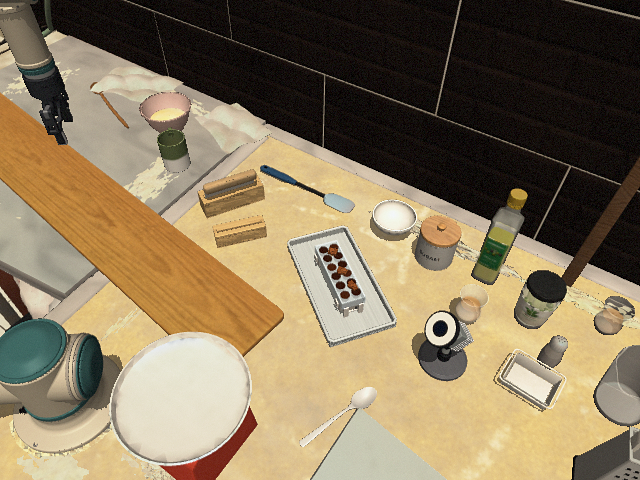

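View pics/top0.png

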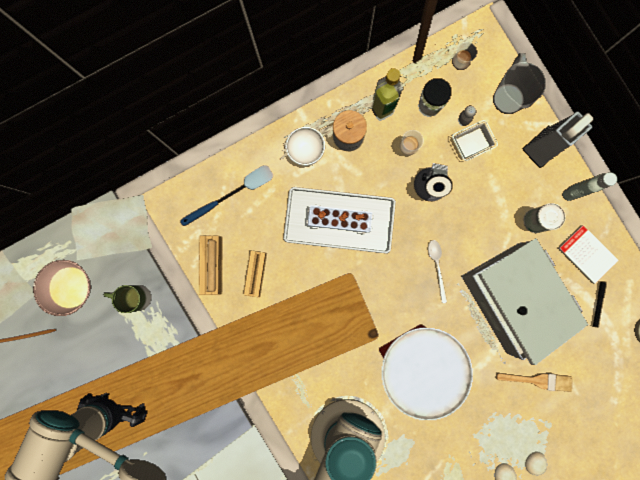

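The scene view shows the big block with the scraper at (231,192), the decoy block at (240,230), the pan with mould at (340,280) and the camera at (443,345). In the top view they are at (210,265), (255,272), (338,220) and (434,184); spatula (225,195), spoon (437,270). Next I'll zoom in on the details.

```bash
cat > h.py <<'E'
import cv2,numpy as np,pickle
def ray(c,uv):
    R=cv2.Rodrigues(np.array(c["rvec"],float))[0];t=np.array(c["tvec"],float).ravel()
    p=cv2.undistortPoints(np.array(uv,float).reshape(-1,1,2),np.array(c["K"]),None).reshape(-1,2)
    return -R.T@t,np.c_[p,np.ones(len(p))]@R
def plane(c,uv,z):
    o,d=ray(c,uv);return o+d*((z-o[2])/d[:,2])[:,None]
def proj(c,P):
    return cv2.projectPoints(np.array(P,float).reshape(-1,3),np.array(c["rvec"],float),np.array(c["tvec"],float),np.array(c["K"]),None)[0].reshape(-1,2)
def tri(c1,u1,c2,u2):
    o1,d1=ray(c1,u1);o2,d2=ray(c2,u2);a=np.c_[d1[0],-d2[0]];s=np.linalg.lstsq(a,o2-o1,rcond=None)[0]
    A=o1+s[0]*d1[0];B=o2+s[1]*d2[0];return (A+B)/2,np.linalg.norm(A-B)
E
python3 - <<'E'
from h import *
d=pickle.load(open("cam0.pkl","rb"))
def crop(n,x,y,w,h,k):return cv2.resize(d[n]["pixels"][y:y+h,x:x+w],None,fx=k,fy=k,interpolation=cv2.INTER_CUBIC)
# top row: top cam pan 280..400,185..255 ; cam; block
a=np.zeros((600,800,3),np.uint8)
def put(im,x,y):a[y:y+im.shape[0],x:x+im.shape[1]]=im
put(crop("top",280,180,120,75,4),0,0)      # 480x300
put(crop("top",405,155,60,50,5),490,0)     # 300x250
put(crop("scene",410,300,62,80,5),490,200) # 310x400
put(crop("scene",190,165,90,75,4),0,300)   # 360x300
put(crop("top",190,230,25,75,4),365,300) 
put(crop("top",215,230,5,75,4),465,300)
cv2.imwrite("pics/z1.png",a)
E
```

```text
(no output)
```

View pics/z1.png

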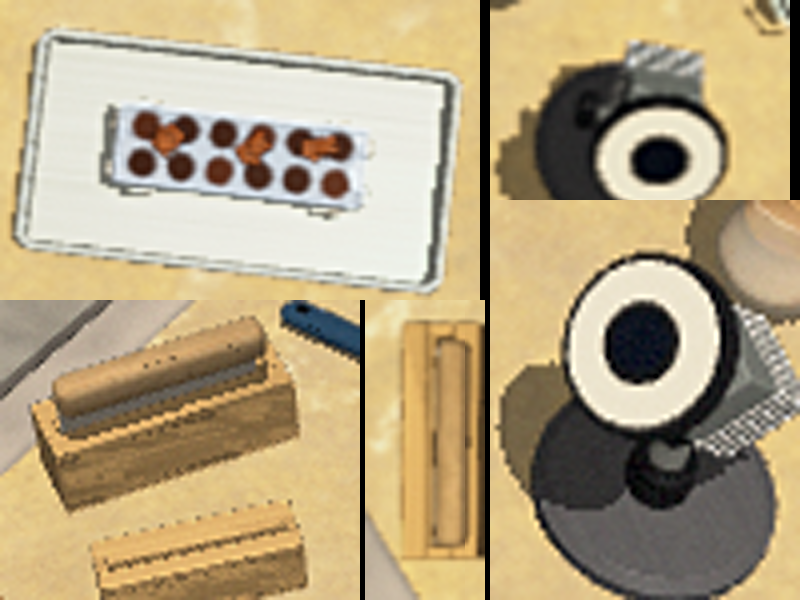

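The zoom shows the pan square-on with the mould along its long axis and three lighter chocolate pieces on the row near the far edge. The camera ring centre is at top (439,186.6) and scene (441,328.6), and the block with scraper runs about (199,235)–(220,294) in the top view.

```bash
python3 - <<'E'
from h import *
np.set_printoptions(precision=4,suppress=True)
d=pickle.load(open("cam0.pkl","rb"));T=d["top"];S=d["scene"]
hsv=cv2.cvtColor(T["pixels"],cv2.COLOR_BGR2HSV)
# pan
m=((hsv[...,1]<60)&(hsv[...,2]>110)).astype(np.uint8)*255
r=np.zeros_like(m);r[180:258,275:402]=m[180:258,275:402]
c=max(cv2.findContours(r,0,1)[0],key=cv2.contourArea);mr=cv2.minAreaRect(c);b=cv2.boxPoints(mr)
P=plane(T,b,.026);print("pan",mr,P,P.mean(0),np.linalg.norm(P-np.roll(P,1,0),axis=1))
# mould top corners by hand from crop
mc=np.array([[118,103],[370,133],[358,210],[112,184]])/4+[280,180]
P=plane(T,mc,.056);print("mould",P,P.mean(0),np.linalg.norm(P-np.roll(P,1,0),axis=1))
# chocs
hs=hsv[185:255,280:400];cm=(hs[...,0]<14)&(hs[...,1]>120)&(hs[...,2]>125)
n,l,st,ce=cv2.connectedComponentsWithStats(cm.astype(np.uint8))
for i in range(1,n):
    if st[i,4]>8: print("choc",st[i],plane(T,ce[i]+[280,185],.061))
# cam
print("ring",tri(T,[[439,186.6]],S,[[441,328.6]]))
# ring ellipse normal : black rim circle fit
print("foot scene",plane(S,[[443,359]],0.01))
fe=np.array([[533,500],[776,500],[655,600],[770,540],[545,455]])
print(plane(S,(fe-[490,200])/5+[410,300],.008))
# top: foot left edge
print("foot top",plane(T,(np.array([[537,130],[570,78],[590,68],[545,185]])-[490,0])/5+[405,155],.008))
# block
bt=np.array([[403,322],[485,322],[482,557],[403,557]])/4+[190-365/4,230-300/4]
P=plane(T,bt,.055);print("block",P,P.mean(0))
g=np.array([[440,340],[465,340],[463,545],[438,545]])/4+[190-365/4,230-300/4]
P=plane(T,g,.1);print("grip",P,P.mean(0))
E
```

```text
pan ((339.2926940917969, 218.8658447265625), (107.67073822021484, 57.75568771362305), 6.340191841125488) [[ 0.5599  0.1936  0.026 ]
 [ 0.7305  0.1776  0.026 ]
 [ 0.6976 -0.1391  0.026 ]
 [ 0.5279 -0.12    0.026 ]] [0.629 0.028 0.026] [0.3153 0.1714 0.3184 0.1708]
mould [[ 0.6624  0.1148  0.056 ]
 [ 0.6422 -0.0672  0.056 ]
 [ 0.5864 -0.0587  0.056 ]
 [ 0.6036  0.1184  0.056 ]] [0.6236 0.0268 0.056 ] [0.059  0.1832 0.0565 0.178 ]
choc [38 26  8  8 36] [[0.6374 0.0793 0.061 ]]
choc [59 28  9  8 39] [[0.6306 0.0183 0.061 ]]
choc [76 29  8  6 31] [[ 0.6322 -0.0286  0.061 ]]
ring (array([ 0.7078, -0.2423,  0.1379]), np.float64(0.002482474699939195))
foot scene [[ 0.737  -0.2529  0.01  ]]
[[ 0.6893 -0.232   0.008 ]
 [ 0.7836 -0.2762  0.008 ]
 [ 0.7101 -0.2924  0.008 ]
 [ 0.77   -0.2904  0.008 ]
 [ 0.7058 -0.216   0.008 ]]
foot top [[ 0.7467 -0.1967  0.008 ]
 [ 0.7785 -0.2166  0.008 ]
 [ 0.7847 -0.2287  0.008 ]
 [ 0.7135 -0.2013  0.008 ]]
block [[0.5733 0.4309 0.055 ]
 [0.5739 0.3718 0.055 ]
 [0.4057 0.3693 0.055 ]
 [0.4051 0.4257 0.055 ]] [0.4895 0.3994 0.055 ]
grip [[0.5574 0.3932 0.1   ]
 [0.5575 0.3757 0.1   ]
 [0.4154 0.3731 0.1   ]
 [0.4152 0.3904 0.1   ]] [0.4864 0.3831 0.1   ]
```

Request:
send_rows(increments=[{"gripper": -1, "linear": [0.03, -0.01, 0.04], "delta_rot": [0, 0, 0.14]}, {"gripper": -1, "linear": [0.075, -0.035, 0.06], "delta_rot": [0, 0, 0.29]}, {"gripper": -1, "linear": [0.12, -0.06, 0.06], "delta_rot": [0, 0, 0.29]}, {"gripper": -1, "linear": [0.165, -0.08, 0.06], "delta_rot": [0, 0, 0.29]}, {"gripper": -1, "linear": [0.21, -0.105, 0.06], "delta_rot": [0, 0, 0.29]}, {"gripper": -1, "linear": [0.255, -0.13, 0.06], "delta_rot": [0, 0, 0.29]}, {"gripper": -1, "linear": [0.3, -0.155, 0.06], "delta_rot": [0, 0, 0.29]}, {"gripper": -1, "linear": [0.336, -0.172, 0.06], "delta_rot": [0, 0, 0.29]}])

```text
clock: 0.9
position: [0.4845, 0.3829, 0.2544]
ee_rot: [-0.0, -0.013, 1.0, -0.0]
contact_force: [0.6, 0.4, -0.3]
width: 0.0856
gripper_force: 0.0
```

```bash
cat >> h.py <<'E'
from scipy.spatial.transform import Rotation as Rot
def wrist(name):
    from rig import get_state,optics
    s=get_state();w=optics.get_image("wrist");cv2.imwrite(f"pics/{name}.png",w["pixels"])
    q=s["ee_rot"];T=np.eye(4);T[:3,:3]=Rot.from_quat([q[1],q[2],q[3],q[0]]).as_matrix();T[:3,3]=s["position"]
    M=np.linalg.inv(T@np.array(w["T_tool_cam"]))
    c=dict(pixels=w["pixels"],K=w["K"],rvec=cv2.Rodrigues(M[:3,:3])[0],tvec=M[:3,3])
    pickle.dump((s,c),open(name+".pkl","wb"));return s,c,T
E
python3 - <<'E'
from h import *
np.set_printoptions(precision=4,suppress=True)
s,c,T=wrist("w1");print(s["clock"],s["position"],T,c["K"],c["tvec"]);M=cv2.Rodrigues(c["rvec"])[0];print("campos",-M.T@c["tvec"])
E
```

```text
0.9 [0.4845 0.3829 0.2544] [[-0.9997 -0.026  -0.0008  0.4845]
 [-0.026   0.9997 -0.0003  0.3829]
 [ 0.0009 -0.0002 -1.      0.2544]
 [ 0.      0.      0.      1.    ]] [[333.9824   0.     315.8447]
 [  0.     333.9824 240.672 ]
 [  0.       0.       1.    ]] [-0.3698 -0.5294  0.2893]
campos [0.4088 0.3807 0.4343]
```

View pics/w1.png

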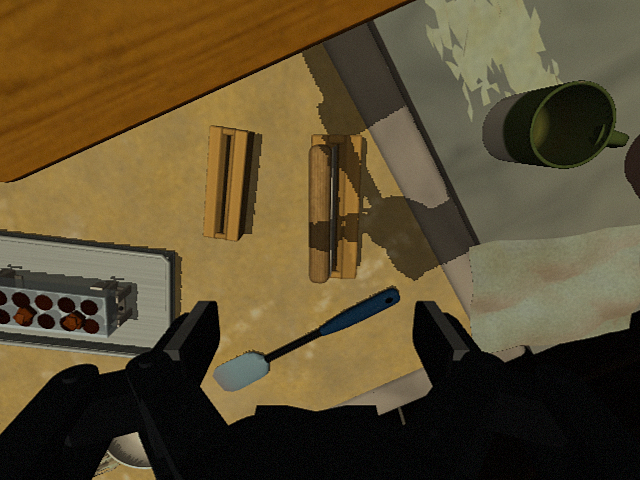

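The wrist view shows the grip running from (319,147) to (318,281), about 20 px wide, with the block beneath it spanning x 313–364. The decoy block sits at (230,182). The wooden board fills the top left and its height needs checking.

```bash
python3 - <<'E'
from h import *
np.set_printoptions(precision=4,suppress=True)
d=pickle.load(open("cam0.pkl","rb"));T=d["top"];S=d["scene"];s,c=pickle.load(open("w1.pkl","rb"))
print("board",tri(T,[[353,274]],S,[[283,315]]),tri(T,[[353,274]],c,[[7,181]]))
P=plane(c,[[310,147],[330,146],[327,281],[310,281]],.105);print("grip",P,P.mean(0))
P=plane(c,[[313,136],[363,136],[356,278]],.055);print("block",P)
# sub-image segmentation of block dark slot in scene/top: consistency by triangulating grip ends top/scene
print("grip far end",tri(T,[[(452-365)/4+190,(340-300)/4+230]],c,[[320,277]]),"near",tri(T,[[(450-365)/4+190,(545-300)/4+230]],c,[[320,149]]))
print("block c proj in wrist for check",proj(c,[[.489,.399,.055]]))
z=c["pixels"][120:300,280:390];cv2.imwrite("pics/z2.png",cv2.resize(z,None,fx=3.3,fy=3.3,interpolation=cv2.INTER_CUBIC))
E
```

```text
board (array([ 0.4673, -0.0135,  0.023 ]), np.float64(0.00026331545643984173)) (array([ 0.4707, -0.0138,  0.0032]), np.float64(0.006940570459769751))
grip [[0.4188 0.3754 0.105 ]
 [0.4174 0.3944 0.105 ]
 [0.5569 0.3966 0.105 ]
 [0.5574 0.3784 0.105 ]] [0.4876 0.3862 0.105 ]
block [[0.4088 0.3776 0.055 ]
 [0.4074 0.4318 0.055 ]
 [0.5744 0.4346 0.055 ]]
grip far end (array([0.5588, 0.3884, 0.089 ]), np.float64(0.002300851403371305)) near (array([0.4179, 0.3843, 0.0943]), np.float64(0.005921877246082107))
block c proj in wrist for check [[329.8259 209.2059]]
```

View pics/z2.png

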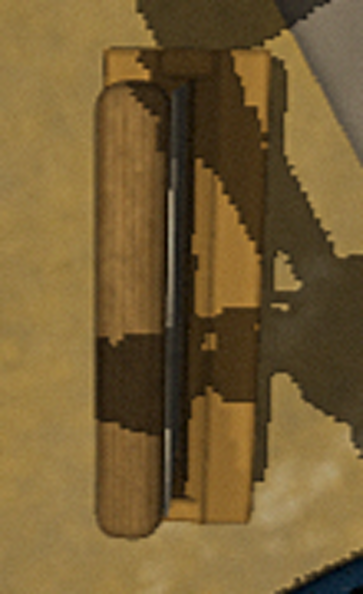

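The board lies flat on the bench, so it is no obstacle. In the enlarged view the grip overhangs the block's left (−y) edge, so the scraper leans about 5° toward −y. I'll tilt the tool to match before gripping.

Request:
send_rows(increments=[{"gripper": -1, "linear": [0.002, 0.004, -0.04], "delta_rot": [0.09, 0, -0.006]}, {"gripper": -1, "linear": [0.002, 0.004, -0.08], "delta_rot": [0.09, 0, -0.006]}, {"gripper": -1, "linear": [0.002, 0.004, -0.12], "delta_rot": [0.09, 0, -0.006]}, {"gripper": -1, "linear": [0.002, 0.004, -0.15], "delta_rot": [0.09, 0, -0.006]}, {"gripper": -1, "linear": [0.002, 0.004, -0.178], "delta_rot": [0.09, 0, -0.006]}, {"gripper": -1, "linear": [0.002, 0.004, -0.178], "delta_rot": [0.09, 0, -0.006]}])

```text
clock: 1.55
position: [0.4816, 0.3864, 0.0721]
ee_rot: [-0.004, -0.01, 0.999, 0.042]
contact_force: [-0.2, -1.3, 0.9]
width: 0.0851
gripper_force: 0.0
```

Request:
send_rows(increments=[{"gripper": 0.0, "linear": [0, 0, 0], "delta_rot": [0, 0, 0]}, {"gripper": 0.3, "linear": [0, 0, 0], "delta_rot": [0, 0, 0]}, {"gripper": 0.6, "linear": [0, 0, 0], "delta_rot": [0, 0, 0]}, {"gripper": 1, "linear": [0, 0, 0], "delta_rot": [0, 0, 0]}, {"gripper": 1, "linear": [0, 0, 0], "delta_rot": [0, 0, 0]}], newtons=70)

```text
clock: 2.05
position: [0.4856, 0.3887, 0.0777]
ee_rot: [0.001, -0.01, 0.999, 0.045]
contact_force: [-1.0, 0.2, 0.5]
width: 0.0123
gripper_force: 0.0
```

Opening 12 mm with no grip force suggests a miss, so I'll look.

```bash
python3 - <<'E'
from h import *
from rig import optics
s,c,T=wrist("w2");print(s["clock"],s["position"],s["width"],s["gripper_force"])
S=optics.get_image("scene");z=S["pixels"][130:250,170:290]
a=np.zeros((480,800,3),np.uint8);a[:,:480]=cv2.resize(z,(480,480),interpolation=cv2.INTER_CUBIC)
a[:240,480:]=cv2.resize(c["pixels"],(320,240));a[240:,480:]=cv2.resize(c["pixels"][200:400,180:447],(320,240));cv2.imwrite("pics/z3.png",a)
E
```

```text
2.05 [0.48564643 0.38873039 0.0776957 ] 0.012329990306071324 0.0
```

View pics/z3.png

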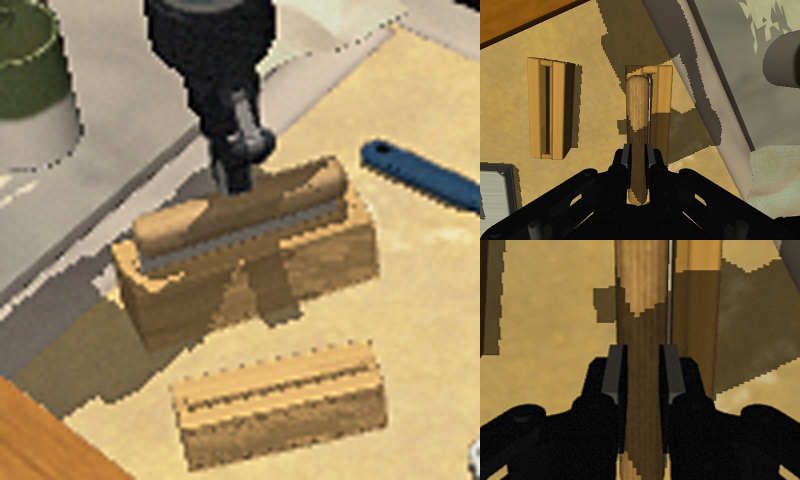

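The fingers straddle the grip properly in the picture (grip between the pads). I'll let them finish closing.

Request:
send_rows(increments=[{"gripper": 1, "linear": [0, 0, 0], "delta_rot": [0, 0, 0]}, {"gripper": 1, "linear": [0, 0, 0], "delta_rot": [0, 0, 0]}, {"gripper": 1, "linear": [0, 0, 0], "delta_rot": [0, 0, 0]}], newtons=70)

```text
clock: 2.45
position: [0.4852, 0.3884, 0.0767]
ee_rot: [0.001, -0.01, 0.999, 0.045]
contact_force: [0.1, -0.2, -0.7]
width: -0.0001
gripper_force: 0.0
```

```bash
python3 - <<'E'
from h import *
_,c0=pickle.load(open("w2.pkl","rb"))
s,c,T=wrist("w3");print(s["width"],s["gripper_force"],s["clock"])
R=T[:3,:3]
print("tcp px",proj(c,[T[:3,3],T[:3,3]-.019*R[:,2],T[:3,3]-.019*R[:,2]+.011*R[:,1],T[:3,3]-.019*R[:,2]-.011*R[:,1]]))
for cc in(c0,c):
  g=cc["pixels"].max(2)
  for r in(285,295,305,320,340,360):
    b=np.where(g[r,280:360]>55)[0]+280;print(r,b.min() if len(b) else None,b.max() if len(b) else None,len(b),end=" | ")
  print()
print(cv2.absdiff(c0["pixels"],c["pixels"])[250:420,200:440].mean(),cv2.absdiff(c0["pixels"],c["pixels"]).mean())
a=c["pixels"][220:400,200:440];cv2.imwrite("pics/z4.png",cv2.resize(a,(800,600),interpolation=cv2.INTER_CUBIC))
E
```

```text
-6.52468445501049e-05 0.0 2.45
tcp px [[316.13666586 272.47622022]
 [316.17653931 286.53904732]
 [337.02247403 286.54562194]
 [295.3295557  286.53247238]]
285 280 359 77 | 295 280 359 49 | 305 304 328 25 | 320 304 328 25 | 340 303 328 26 | 360 302 330 29 | 
285 280 359 73 | 295 280 359 43 | 305 280 359 17 | 320 280 359 11 | 340 359 359 1 | 360 None None 0 | 
16.62141339869281 7.578537326388889
```

View pics/z4.png

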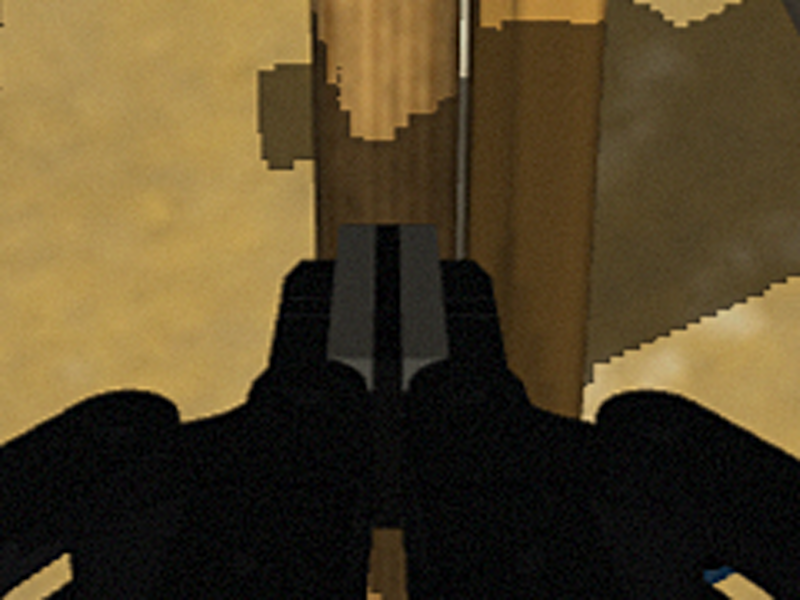

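```bash
python3 - <<'E'
from h import *
np.set_printoptions(precision=4,suppress=True)
d=pickle.load(open("cam0.pkl","rb"));S=d["scene"]
print("start tcp in scene",proj(S,[[.15,.555,.194],[.15,.555,.214],[.15,.555,.234]]))
s,c=pickle.load(open("w3.pkl","rb"));p=np.array(s["position"])
q=s["ee_rot"];R=Rot.from_quat([q[1],q[2],q[3],q[0]]).as_matrix()
for k in(0,.01,.02,.03,.04):print(k,"scene",proj(S,[p-k*R[:,2]]),"wrist centre/front",proj(c,[p-k*R[:,2],p-k*R[:,2]+.011*R[:,0]]).ravel())
im=S["pixels"][90:160,30:90];print(np.where(im.max(2)<70)[0].max()+90)
g=S["pixels"].max(2)
for r in range(128,156,2):
    b=np.where(g[r,40:75]<60)[0]+40;print(r,b.min() if len(b) else '',b.max() if len(b) else '')
E
```

```text
start tcp in scene [[ 73.1416 147.4121]
 [ 70.267  140.9251]
 [ 67.3219 134.2787]]
0 scene [[229.0653 184.9312]] wrist centre/front [316.1367 272.4762 316.1508 254.6805]
0.01 scene [[228.7201 182.343 ]] wrist centre/front [316.1567 279.5338 316.1719 260.931 ]
0.02 scene [[228.3706 179.7235]] wrist centre/front [316.1789 287.3598 316.1954 267.875 ]
0.03 scene [[228.017 177.072]] wrist centre/front [316.2036 296.0867 316.2216 275.6346]
0.04 scene [[227.6589 174.3879]] wrist centre/front [316.2314 305.8796 316.2511 284.3626]
144
128 46 62
130 47 62
132 47 63
134 48 61
136 55 65
138 56 66
140 56 64
142 58 65
144 58 60
146  
148  
150  
152  
154
```

```bash
python3 - <<'E'
from h import *
np.set_printoptions(precision=4,suppress=True)
d=pickle.load(open("cam0.pkl","rb"));T=d["top"];S=d["scene"]
s,c=pickle.load(open("w3.pkl","rb"));s1,c1=pickle.load(open("w1.pkl","rb"))
# block corners via top+scene triangulation: near(+y side) left corner  scene crop (32,405)->(198,191.25)
print("blk NL scene/top",tri(T,[[199.5,294.2]],S,[[198,191.2]]))
for nm,X in(("NL top z.055",plane(T,[[199.5,294.2]],.055)),("NL scene z.055",plane(S,[[198,191.2]],.055))):
    print(nm,X,"w1",proj(c1,X),"obs 362.4,135.2","w3",proj(c,X),"obs 384,132")
im=T["pixels"];
# spatula handle end, dark blue tip: both
def tip(cam,box):
    x,y,w,h=box;hsv=cv2.cvtColor(cam["pixels"][y:y+h,x:x+w],cv2.COLOR_BGR2HSV)
    m=((hsv[...,0]>95)&(hsv[...,0]<125)&(hsv[...,1]>130)).astype(np.uint8)
    k=max(cv2.findContours(m,0,1)[0],key=cv2.contourArea);r=cv2.minAreaRect(k);return r
print(tip(T,(170,160,110,70)),tip(S,(250,155,110,60)),tip(c1,(200,280,210,120)))
E
```

```text
blk NL scene/top (array([0.4062, 0.4259, 0.0533]), np.float64(0.0021357621921807898))
NL top z.055 [[0.4053 0.4257 0.055 ]] w1 [[357.5434 133.8218]] obs 362.4,135.2 w3 [[379.4245 129.8283]] obs 384,132
NL scene z.055 [[0.407  0.4237 0.055 ]] w1 [[355.5287 135.4401]] obs 362.4,135.2 w3 [[375.7132 132.862 ]] obs 384,132
((30.176467895507812, 51.79411315917969), (6.345447540283203, 43.38914108276367), 59.036251068115234) ((28.397260665893555, 19.72602653503418), (38.06986999511719, 5.958762168884277), 24.443954467773438) ((158.50003051757812, 32.5), (15.652474403381348, 87.20664978027344), 63.43495178222656)
```

Comparing views, the arm pose is right but the closed fingertips sit above the wooden grip. I'll half-open and probe lower in small steps, watching the force.

Request:
send_rows(increments=[{"gripper": 0, "linear": [0, 0, 0], "delta_rot": [0, 0, 0]}, {"gripper": 0, "linear": [0, 0, 0], "delta_rot": [0, 0, 0]}, {"gripper": 0, "linear": [0, 0, 0], "delta_rot": [0, 0, 0]}, {"gripper": 0, "linear": [0, 0, 0], "delta_rot": [0, 0, 0]}, {"gripper": 0, "linear": [0, 0, -0.004], "delta_rot": [0, 0, 0]}, {"gripper": 0, "linear": [0, 0, -0.008], "delta_rot": [0, 0, 0]}, {"gripper": 0, "linear": [0, 0, -0.008], "delta_rot": [0, 0, 0]}])

```text
clock: 3.2
position: [0.4846, 0.3881, 0.0678]
ee_rot: [-0.0, -0.01, 0.999, 0.045]
contact_force: [-0.1, -0.2, 0.1]
width: 0.0428
gripper_force: 0.0
```

```bash
python3 - <<'E'
from h import *
s,c,T=wrist("w4");print(s["width"],s["gripper_force"],s["clock"],s["position"],s["contact_force"])
R=T[:3,:3];p=T[:3,3]
for k in(0,.01,.02,.03,.04):
  w=s["width"]/2;print(k,proj(c,[p-k*R[:,2]+w*R[:,1],p-k*R[:,2]-w*R[:,1]]).round(0).tolist())
cv2.imwrite("pics/z5.png",cv2.resize(c["pixels"][180:420,160:480],(800,600),interpolation=cv2.INTER_CUBIC))
E
```

```text
0.04277074198557019 0.0 3.2 [0.4846211  0.38808577 0.06775816] [-0.12001936 -0.16980126  0.08848295]
0 [[353.0, 272.0], [279.0, 272.0]]
0.01 [[355.0, 280.0], [278.0, 280.0]]
0.02 [[357.0, 287.0], [275.0, 287.0]]
0.03 [[359.0, 296.0], [273.0, 296.0]]
0.04 [[362.0, 306.0], [271.0, 306.0]]
```

View pics/z5.png

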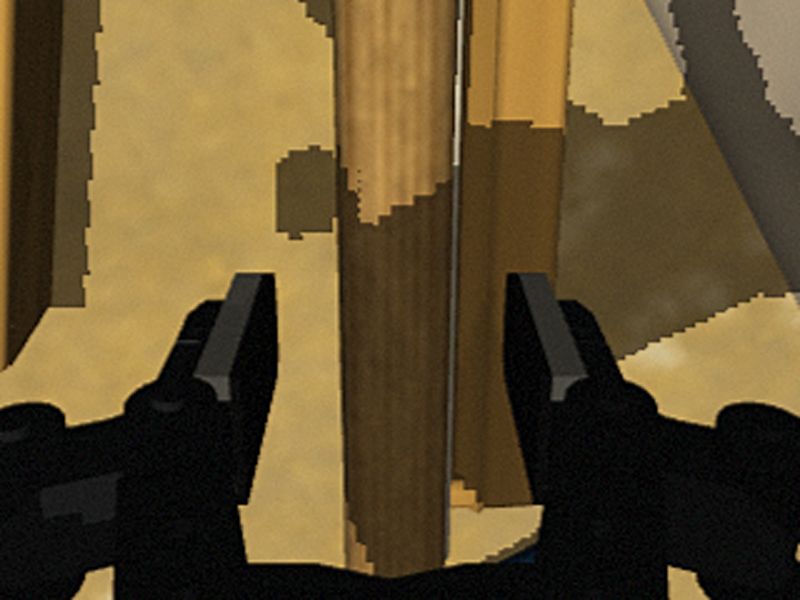

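Pad tips appear at (270,290) and (362,290), which matches tips about 40 mm short of the reported TCP. The grip lies midway between them. I'll go down in small, force-checked steps.

Request:
send_rows(increments=[{"gripper": 0, "linear": [0, 0, -0.004], "delta_rot": [0, 0, 0]}, {"gripper": 0, "linear": [0, -0.001, -0.008], "delta_rot": [0, 0, 0]}, {"gripper": 0, "linear": [0, -0.001, -0.012], "delta_rot": [0, 0, 0]}, {"gripper": 0, "linear": [0, -0.001, -0.012], "delta_rot": [0, 0, 0]}])

```text
clock: 3.65
position: [0.4847, 0.3871, 0.0558]
ee_rot: [-0.0, -0.01, 0.999, 0.045]
contact_force: [0.3, -0.7, 0.5]
width: 0.0429
gripper_force: 0.0
```

Request:
send_rows(increments=[{"gripper": 0, "linear": [0, 0, -0.004], "delta_rot": [0, 0, 0]}, {"gripper": 0, "linear": [0, -0.001, -0.008], "delta_rot": [0, 0, 0]}, {"gripper": 0, "linear": [0, -0.001, -0.012], "delta_rot": [0, 0, 0]}, {"gripper": 0, "linear": [0, -0.001, -0.014], "delta_rot": [0, 0, 0]}, {"gripper": 0, "linear": [0, -0.001, -0.014], "delta_rot": [0, 0, 0]}])

```text
clock: 4.15
position: [0.4849, 0.3863, 0.0423]
ee_rot: [0.0, -0.01, 0.999, 0.045]
contact_force: [-0.4, -0.9, 0.0]
width: 0.0427
gripper_force: 0.0
```

Request:
send_rows(increments=[{"gripper": 0.3, "linear": [0, 0, 0], "delta_rot": [0, 0, 0]}, {"gripper": 0.6, "linear": [0, 0, 0], "delta_rot": [0, 0, 0]}, {"gripper": 1, "linear": [0, 0, 0], "delta_rot": [0, 0, 0]}, {"gripper": 1, "linear": [0, 0, 0], "delta_rot": [0, 0, 0]}, {"gripper": 1, "linear": [0, 0, 0], "delta_rot": [0, 0, 0]}], newtons=70)

```text
clock: 4.65
position: [0.4852, 0.3921, 0.0443]
ee_rot: [0.001, -0.009, 0.999, 0.05]
contact_force: [-2.6, 11.8, -0.1]
width: 0.0217
gripper_force: 69.5
```

Gripped at 21.7 mm with 70 N. I'll relieve the sideways load and lift it out.

Request:
send_rows(increments=[{"gripper": 1, "linear": [0, 0.005, 0.0], "delta_rot": [0, 0, 0]}, {"gripper": 1, "linear": [0, 0.005, 0.01], "delta_rot": [0, 0, 0]}, {"gripper": 1, "linear": [0, 0.003, 0.025], "delta_rot": [0, 0, 0]}, {"gripper": 1, "linear": [0, 0.001, 0.045], "delta_rot": [0, 0, 0]}, {"gripper": 1, "linear": [0, -0.001, 0.065], "delta_rot": [0, 0, 0]}, {"gripper": 1, "linear": [0, -0.003, 0.1], "delta_rot": [0, 0, 0]}, {"gripper": 1, "linear": [0, -0.003, 0.14], "delta_rot": [0, 0, 0]}, {"gripper": 1, "linear": [0, -0.003, 0.14], "delta_rot": [0, 0, 0]}])

```text
clock: 5.45
position: [0.4889, 0.3853, 0.1896]
ee_rot: [0.006, -0.01, 0.999, 0.048]
contact_force: [0.8, 0.9, -0.3]
width: 0.0219
gripper_force: 70.0
```

```bash
python3 - <<'E'
from h import *
from rig import optics
s,c,T=wrist("w5");print(s["width"],s["gripper_force"],s["clock"],s["position"],s["ee_rot"],s["contact_force"])
S=optics.get_image("scene");Tp=optics.get_image("top");pickle.dump(dict(scene=S,top=Tp),open("cam5.pkl","wb"))
a=np.zeros((600,800,3),np.uint8)
a[:,:480]=cv2.resize(S["pixels"][90:240,170:290],(480,600),interpolation=cv2.INTER_CUBIC)
a[:240,480:]=cv2.resize(c["pixels"][60:300,160:480],(320,240))
a[240:,480:]=cv2.resize(Tp["pixels"][210:322,180:280],(320,360),interpolation=cv2.INTER_CUBIC);cv2.imwrite("pics/z6.png",a)
E
```

```text
0.021934306453145445 69.96894333511591 5.45 [0.48888396 0.38525732 0.1896051 ] [ 0.00620804 -0.01019868  0.99877131  0.04809695] [ 0.79312344  0.88038269 -0.31697672]
```

View pics/z6.png

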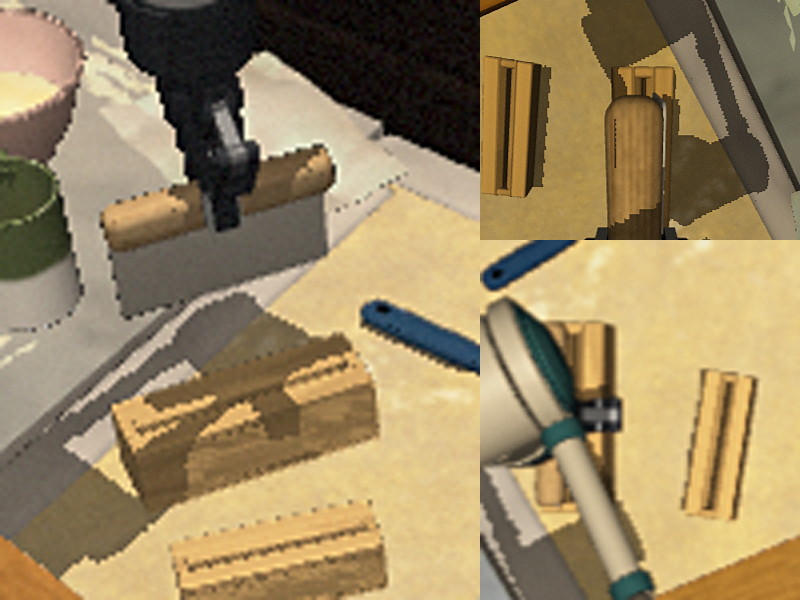

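The scraper is held out of the slot, square in the pads: blade corners at scene px (201,169.5) and (252,153), slot empty. Next I'll check the edge position and prepare the scrape numbers.

```bash
python3 - <<'E'
from h import *
np.set_printoptions(precision=4,suppress=True)
s,c=pickle.load(open("w5.pkl","rb"));d=pickle.load(open("cam5.pkl","rb"));S=d["scene"]
q=s["ee_rot"];R=Rot.from_quat([q[1],q[2],q[3],q[0]]).as_matrix();p=np.array(s["position"]);print(R)
for k in(.03,.038,.046):
  e=p+k*R[:,2]+.012*R[:,1];print(k,e,"edge corners scene",proj(S,[e+.07*R[:,0],e-.07*R[:,0]]).round(1).tolist(),"obs (201.2,169.5),(251.8,153)")
d=pickle.load(open("cam0.pkl","rb"));T=d["top"];S=d["scene"]
# chocs in both views, mould frame from top
M=np.array([.6236,.0268]);yx=np.array([.0202,.182]);yx/=np.linalg.norm(yx);xx=np.array([yx[1],-yx[0]]);print("yaw",np.degrees(np.arctan2(xx[1],xx[0])))
for n,cam,(x0,y0,w,h) in(("top",T,(280,185,120,70)),("scene",S,(295,235,90,90))):
  hs=cv2.cvtColor(cam["pixels"][y0:y0+h,x0:x0+w],cv2.COLOR_BGR2HSV);m=((hs[...,0]<14)&(hs[...,1]>120)&(hs[...,2]>120)).astype(np.uint8)
  for k in cv2.findContours(m,0,1)[0]:
    if cv2.contourArea(k)>8:
      P=plane(cam,k.reshape(-1,2)+[x0,y0],.063)[:,:2]-M;print(n,"x",(P@xx).min(),(P@xx).max(),"y",(P@yx).min(),(P@yx).max())
  m=((hs[...,2]<110)&(hs[...,0]<20)&(hs[...,1]>100)).astype(np.uint8)
  v,u=np.where(m>0);P=plane(cam,np.c_[u+x0,v+y0],.054)[:,:2]-M;ok=(abs(P@xx)<.035)&(abs(P@yx)<.1);P=P[ok]
  print(n,"pralines x",np.percentile(P@xx,[1,99]),"y",np.percentile(P@yx,[1,99]))
E
```

```text
[[-0.9997 -0.021   0.0114]
 [-0.0198  0.9952  0.0962]
 [-0.0134  0.0959 -0.9953]]
0.03 [0.489  0.4001 0.1609] edge corners scene [[198.5, 165.4], [250.6, 149.2]] obs (201.2,169.5),(251.8,153)
0.038 [0.4891 0.4009 0.1529] edge corners scene [[199.0, 167.6], [250.8, 151.4]] obs (201.2,169.5),(251.8,153)
0.046 [0.4892 0.4016 0.145 ] edge corners scene [[199.5, 169.8], [251.0, 153.7]] obs (201.2,169.5),(251.8,153)
yaw -6.333281146556967
top x 0.006095255189919187 0.02249857612367176 y -0.06507189073447585 -0.04446972779644329
top x -0.0022410350263718064 0.019217546622493496 y -0.019155583390477796 0.0033055594031383647
top x -0.0033456595875966514 0.01743977165276614 y 0.044250857229993154 0.06386868204878482
top pralines x [-0.0184  0.024 ] y [-0.0767  0.0771]
scene x 0.005622111868178511 0.022819690629383958 y -0.0678623069527676 -0.04227144105175962
scene x -0.0026688305768279358 0.019180191260458456 y -0.019131423786713193 0.004540766486837441
scene x 0.0005839051618644449 0.019749467239780074 y 0.04451194251431132 0.06379868900166315
scene pralines x [-0.0184  0.027 ] y [-0.0769  0.0789]
```

Request:
send_rows(increments=[{"gripper": 1, "linear": [0.018, -0.036, 0], "delta_rot": [-0.03, 0.002, -0.044]}, {"gripper": 1, "linear": [0.037, -0.073, 0], "delta_rot": [-0.06, 0.004, -0.088]}, {"gripper": 1, "linear": [0.055, -0.11, 0], "delta_rot": [-0.09, 0.006, -0.131]}, {"gripper": 1, "linear": [0.077, -0.153, 0], "delta_rot": [-0.09, 0.006, -0.131]}, {"gripper": 1, "linear": [0.099, -0.197, 0], "delta_rot": [-0.09, 0.006, -0.131]}, {"gripper": 1, "linear": [0.122, -0.243, 0], "delta_rot": [-0.09, 0.006, -0.131]}, {"gripper": 1, "linear": [0.146, -0.29, 0], "delta_rot": [-0.09, 0.006, -0.131]}, {"gripper": 1, "linear": [0.146, -0.29, 0], "delta_rot": [-0.09, 0.006, -0.131]}])

```text
clock: 6.4
position: [0.6329, 0.0872, 0.18]
ee_rot: [-0.001, 0.058, 0.998, -0.002]
contact_force: [-0.3, 0.3, -2.0]
width: 0.0219
gripper_force: 69.9
```

Request:
send_rows(increments=[{"gripper": 1, "linear": [0, 0, -0.02], "delta_rot": [0, 0, 0]}, {"gripper": 1, "linear": [0, 0, -0.04], "delta_rot": [0, 0, 0]}, {"gripper": 1, "linear": [0, 0, -0.06], "delta_rot": [0, 0, 0]}, {"gripper": 1, "linear": [0, 0, -0.06], "delta_rot": [0, 0, 0]}, {"gripper": 1, "linear": [0, 0, -0.06], "delta_rot": [0, 0, 0]}])

```text
clock: 6.9
position: [0.6302, 0.0938, 0.1215]
ee_rot: [-0.001, 0.055, 0.998, -0.0]
contact_force: [-0.7, -0.4, -0.3]
width: 0.0219
gripper_force: 69.8
```

```bash
python3 - <<'E'
from h import *
np.set_printoptions(precision=4,suppress=True)
from rig import optics
s,c,T=wrist("w6");print(s["clock"],s["position"],s["contact_force"],T[:3,:3])
print("target TCP",.6337,.0914)
S=optics.get_image("scene");pickle.dump(dict(scene=S,top=optics.get_image("top")),open("cam6.pkl","wb"))
R=T[:3,:3];p=T[:3,3]
for k in(.038,.042,.046):
  e=p+k*R[:,2]+.012*R[:,1];print(e,proj(S,[e+.07*R[:,0],e-.07*R[:,0]]).round(1).tolist())
E
```

```text
6.9 [0.6302 0.0938 0.1215] [-0.7291 -0.3781 -0.2687] [[-0.9939  0.1104 -0.0029]
 [ 0.1104  0.9939 -0.    ]
 [ 0.0029 -0.0004 -1.    ]]
target TCP 0.6337 0.0914
[0.6314 0.1057 0.0835] [[297.7, 245.2], [352.8, 231.2]]
[0.6314 0.1057 0.0795] [[297.8, 246.3], [352.7, 232.4]]
[0.6314 0.1057 0.0755] [[297.8, 247.4], [352.6, 233.5]]
```

Request:
send_rows(increments=[{"gripper": 1, "linear": [0, 0, -0.008], "delta_rot": [0, 0, 0]}, {"gripper": 1, "linear": [0, 0, -0.016], "delta_rot": [0, 0, 0]}, {"gripper": 1, "linear": [0, 0, -0.019], "delta_rot": [0, 0, 0]}, {"gripper": 1, "linear": [0, 0, -0.02], "delta_rot": [0, 0, 0]}, {"gripper": 1, "linear": [0, 0, -0.02], "delta_rot": [0, 0, 0]}])

```text
clock: 7.55
position: [0.6311, 0.0934, 0.1024]
ee_rot: [-0.0, 0.055, 0.998, -0.0]
contact_force: [0.7, -0.8, -0.8]
width: 0.0221
gripper_force: 69.9
```

Request:
send_rows(increments=[{"gripper": 1, "linear": [0, 0, -0.001], "delta_rot": [0, 0, 0]}, {"gripper": 1, "linear": [0, 0, -0.002], "delta_rot": [0, 0, 0]}, {"gripper": 1, "linear": [0, 0, -0.002], "delta_rot": [0, 0, 0]}])

```text
clock: 7.85
position: [0.6312, 0.0935, 0.1007]
ee_rot: [0.0, 0.055, 0.998, -0.0]
contact_force: [1.1, 0.7, -0.9]
width: 0.0218
gripper_force: 69.9
```

Request:
send_rows(increments=[{"gripper": 1, "linear": [0, 0, -0.001], "delta_rot": [0, 0, 0]}, {"gripper": 1, "linear": [0, 0, -0.002], "delta_rot": [0, 0, 0]}, {"gripper": 1, "linear": [0, 0, -0.002], "delta_rot": [0, 0, 0]}])

```text
clock: 8.15
position: [0.6311, 0.0935, 0.0986]
ee_rot: [-0.0, 0.055, 0.998, -0.0]
contact_force: [-0.3, 0.5, -0.8]
width: 0.0221
gripper_force: 69.9
```

Request:
send_rows(increments=[{"gripper": 1, "linear": [0, 0, -0.001], "delta_rot": [0, 0, 0]}, {"gripper": 1, "linear": [0, 0, -0.002], "delta_rot": [0, 0, 0]}, {"gripper": 1, "linear": [0, 0, -0.002], "delta_rot": [0, 0, 0]}])

```text
clock: 8.45
position: [0.6311, 0.0934, 0.0965]
ee_rot: [-0.0, 0.055, 0.998, -0.0]
contact_force: [-0.4, 0.1, -0.2]
width: 0.022
gripper_force: 69.9
```

Request:
send_rows(increments=[{"gripper": 1, "linear": [0, 0, -0.001], "delta_rot": [0, 0, 0]}, {"gripper": 1, "linear": [0, 0, -0.0015], "delta_rot": [0, 0, 0]}, {"gripper": 1, "linear": [0, 0, -0.0015], "delta_rot": [0, 0, 0]}])

```text
clock: 8.75
position: [0.6312, 0.0935, 0.0951]
ee_rot: [-0.0, 0.055, 0.998, -0.0]
contact_force: [-1.0, -0.4, -1.4]
width: 0.0218
gripper_force: 69.9
```

Request:
send_rows(increments=[{"gripper": 1, "linear": [0, 0, -0.001], "delta_rot": [0, 0, 0]}, {"gripper": 1, "linear": [0, 0, -0.0015], "delta_rot": [0, 0, 0]}, {"gripper": 1, "linear": [0, 0, -0.0015], "delta_rot": [0, 0, 0]}])

```text
clock: 9.05
position: [0.6312, 0.0935, 0.0938]
ee_rot: [0.0, 0.055, 0.998, -0.0]
contact_force: [0.5, 0.2, -0.7]
width: 0.0219
gripper_force: 69.9
```

Request:
send_rows(increments=[{"gripper": 1, "linear": [0, 0, -0.001], "delta_rot": [0, 0, 0]}, {"gripper": 1, "linear": [0, 0, -0.0015], "delta_rot": [0, 0, 0]}, {"gripper": 1, "linear": [0, 0, -0.0015], "delta_rot": [0, 0, 0]}])

```text
clock: 9.35
position: [0.6314, 0.0934, 0.0936]
ee_rot: [0.001, 0.055, 0.998, -0.0]
contact_force: [-1.7, -0.0, 4.9]
width: 0.0218
gripper_force: 70.9
```

Touched the mould top at TCP z 0.0937, so the edge is 38 mm below the TCP. I'll raise it about 1 mm and sweep along the mould toward −y.

Request:
send_rows(increments=[{"gripper": 1, "linear": [0, 0, 0.0022], "delta_rot": [0, 0, 0]}, {"gripper": 1, "linear": [-0.001, -0.009, 0.0022], "delta_rot": [0, 0, 0]}, {"gripper": 1, "linear": [-0.0025, -0.022, 0.0022], "delta_rot": [0, 0, 0]}, {"gripper": 1, "linear": [-0.004, -0.035, 0.0022], "delta_rot": [0, 0, 0]}, {"gripper": 1, "linear": [-0.0055, -0.05, 0.0022], "delta_rot": [0, 0, 0]}, {"gripper": 1, "linear": [-0.007, -0.065, 0.0022], "delta_rot": [0, 0, 0]}, {"gripper": 1, "linear": [-0.009, -0.08, 0.0022], "delta_rot": [0, 0, 0]}, {"gripper": 1, "linear": [-0.0105, -0.095, 0.0022], "delta_rot": [0, 0, 0]}])

```text
clock: 10.15
position: [0.6204, -0.0031, 0.0944]
ee_rot: [-0.0, 0.056, 0.998, -0.0]
contact_force: [-0.4, 1.3, -0.7]
width: 0.0215
gripper_force: 69.9
```

Request:
send_rows(increments=[{"gripper": 1, "linear": [-0.0015, -0.015, 0], "delta_rot": [0, 0, 0]}, {"gripper": 1, "linear": [-0.003, -0.03, 0], "delta_rot": [0, 0, 0]}, {"gripper": 1, "linear": [-0.005, -0.045, 0], "delta_rot": [0, 0, 0]}, {"gripper": 1, "linear": [-0.0065, -0.06, 0], "delta_rot": [0, 0, 0]}, {"gripper": 1, "linear": [-0.0085, -0.075, 0], "delta_rot": [0, 0, 0]}, {"gripper": 1, "linear": [-0.0105, -0.093, 0], "delta_rot": [0, 0, 0]}, {"gripper": 1, "linear": [-0.0105, -0.093, 0], "delta_rot": [0, 0, 0]}])

```text
clock: 10.85
position: [0.6101, -0.0974, 0.0945]
ee_rot: [0.0, 0.057, 0.998, -0.001]
contact_force: [-0.1, -0.0, -2.0]
width: 0.0217
gripper_force: 69.9
```

Request:
send_rows(increments=[{"gripper": 1, "linear": [0, 0, 0.03], "delta_rot": [0, 0, 0]}, {"gripper": 1, "linear": [0, 0.01, 0.07], "delta_rot": [0, 0, 0]}, {"gripper": 1, "linear": [-0.01, 0.04, 0.1], "delta_rot": [0, 0, 0]}, {"gripper": 1, "linear": [-0.035, 0.085, 0.1], "delta_rot": [0, 0, 0]}, {"gripper": 1, "linear": [-0.05, 0.13, 0.1], "delta_rot": [0, 0, 0]}, {"gripper": 1, "linear": [-0.05, 0.175, 0.1], "delta_rot": [0, 0, 0]}, {"gripper": 1, "linear": [-0.05, 0.22, 0.1], "delta_rot": [0, 0, 0]}])

```text
clock: 11.55
position: [0.5594, 0.1274, 0.195]
ee_rot: [0.0, 0.055, 0.998, 0.0]
contact_force: [0.4, -0.5, -0.5]
width: 0.022
gripper_force: 69.9
```

```bash
python3 - <<'E'
from h import *
np.set_printoptions(precision=4,suppress=True)
from rig import optics
s,c,T=wrist("w7");print(s["clock"],s["position"],s["contact_force"],s["width"])
d=dict(scene=optics.get_image("scene"),top=optics.get_image("top"));pickle.dump(d,open("cam7.pkl","wb"))
M=np.array([.6265,.0268]);yx=np.array([.110,.994]);xx=np.array([.994,-.110])
for n,(x0,y0,w,h) in(("top",(275,180,130,80)),("scene",(285,220,115,130))):
  cam=d[n];hs=cv2.cvtColor(cam["pixels"][y0:y0+h,x0:x0+w],cv2.COLOR_BGR2HSV);m=((hs[...,0]<14)&(hs[...,1]>110)&(hs[...,2]>105)).astype(np.uint8)
  for k in cv2.findContours(m,0,1)[0]:
    if cv2.contourArea(k)>5:
      P=plane(cam,k.reshape(-1,2)+[x0,y0],.01)[:,:2]-M;print(n,cv2.boundingRect(k),cv2.contourArea(k),"x",(P@xx).min(),(P@xx).max(),"y",(P@yx).min(),(P@yx).max())
  m=((hs[...,2]<110)&(hs[...,0]<20)&(hs[...,1]>100)).astype(np.uint8)
  nn,l,st,ce=cv2.connectedComponentsWithStats(m)
  i=[i for i in range(1,nn) if st[i,4]>8];P=plane(cam,ce[i]+[x0,y0],.054)[:,:2]-M;print(n,"pralines",len(i),np.c_[P@xx,P@yx,st[i,4]].round(4).tolist())
E
```

```text
11.55 [0.5594 0.1274 0.195 ] [ 0.3737 -0.5049 -0.5291] 0.02204162474845162
top (102, 40, 13, 7) 37.5 x -0.004102087295604393 0.015835511783645694 y -0.14762190040348647 -0.11159105330864634
top (106, 27, 4, 6) 10.0 x 0.039298461812358916 0.05492330798622159 y -0.12763276893131356 -0.11843538105242603
top pralines 9 [[0.0151, 0.0389, 10.0], [0.0138, 0.0146, 26.0], [0.0137, -0.0131, 29.0], [0.0144, -0.0409, 28.0], [0.0143, -0.069, 26.0], [-0.0132, 0.0144, 30.0], [-0.0131, -0.0136, 26.0], [-0.013, -0.0419, 27.0], [-0.0126, -0.0695, 27.0]]
scene (74, 102, 9, 9) 40.0 x -0.0005417457621686065 0.01845318447046084 y -0.14463398439700825 -0.12393236972990428
scene (69, 96, 9, 5) 18.5 x -0.0013134808045459584 0.016938721438933053 y -0.11904338148379351 -0.10403938422512905
scene (88, 93, 9, 7) 24.5 x 0.042798406123480376 0.060108755109691936 y -0.1297395536294851 -0.1105427198253368
scene pralines 14 [[0.0143, 0.0711, 41.0], [-0.0132, 0.0707, 40.0], [0.0142, 0.0423, 41.0], [-0.0124, 0.0422, 43.0], [0.0145, 0.0145, 46.0], [-0.0124, 0.0143, 46.0], [0.0154, -0.0133, 48.0], [-0.0121, -0.0141, 47.0], [0.0152, -0.0417, 48.0], [-0.0117, -0.042, 51.0], [0.0157, -0.0692, 51.0], [-0.0114, -0.0695, 54.0], [0.0274, -0.1469, 29.0], [-0.0121, -0.1396, 31.0]]
```

All three pieces lie in the pan's −y end (y −0.10 to −0.148 in the mould frame), well clear of mid-length, and all 12 pralines are in place. Now I'll return the scraper to the slot.

Request:
send_rows(increments=[{"gripper": 1, "linear": [-0.01, 0.035, 0], "delta_rot": [0, 0, 0.05]}, {"gripper": 1, "linear": [-0.02, 0.075, 0], "delta_rot": [0, 0, 0.1]}, {"gripper": 1, "linear": [-0.03, 0.115, 0], "delta_rot": [0, 0, 0.131]}, {"gripper": 1, "linear": [-0.042, 0.16, 0], "delta_rot": [0, 0, 0.131]}, {"gripper": 1, "linear": [-0.054, 0.2, 0], "delta_rot": [0, 0, 0.131]}, {"gripper": 1, "linear": [-0.064, 0.24, -0.02], "delta_rot": [0, 0, 0.131]}, {"gripper": 1, "linear": [-0.072, 0.266, -0.06], "delta_rot": [0, 0, 0.131]}, {"gripper": 1, "linear": [-0.072, 0.266, -0.08], "delta_rot": [0, 0, 0.131]}])

```text
clock: 12.5
position: [0.486, 0.3933, 0.1114]
ee_rot: [-0.002, -0.011, 1.0, -0.0]
contact_force: [0.1, -0.9, -1.7]
width: 0.0216
gripper_force: 69.9
```

Request:
send_rows(increments=[{"gripper": 1, "linear": [0, 0, 0], "delta_rot": [0, 0, 0]}, {"gripper": 1, "linear": [0, 0, 0], "delta_rot": [0, 0, 0]}, {"gripper": 1, "linear": [0, 0, 0], "delta_rot": [0, 0, 0]}])

```text
clock: 12.8
position: [0.49, 0.3912, 0.1162]
ee_rot: [0.001, -0.009, 1.0, 0.001]
contact_force: [0.3, 0.2, -0.4]
width: 0.0219
gripper_force: 69.9
```

Request:
send_rows(increments=[{"gripper": 1, "linear": [-0.002, 0.0025, -0.008], "delta_rot": [0, 0, 0]}, {"gripper": 1, "linear": [-0.002, 0.0025, -0.016], "delta_rot": [0, 0, 0]}, {"gripper": 1, "linear": [-0.002, 0.0025, -0.02], "delta_rot": [0, 0, 0]}, {"gripper": 1, "linear": [-0.002, 0.0025, -0.02], "delta_rot": [0, 0, 0]}])

```text
clock: 13.2
position: [0.4857, 0.3934, 0.0935]
ee_rot: [-0.001, -0.01, 1.0, -0.001]
contact_force: [-1.1, 0.2, -1.1]
width: 0.022
gripper_force: 69.9
```

Request:
send_rows(increments=[{"gripper": 1, "linear": [0, 0, -0.003], "delta_rot": [0, 0, 0]}, {"gripper": 1, "linear": [0, 0, -0.006], "delta_rot": [0, 0, 0]}, {"gripper": 1, "linear": [0, 0, -0.008], "delta_rot": [0, 0, 0]}, {"gripper": 1, "linear": [0, 0, -0.008], "delta_rot": [0, 0, 0]}])

```text
clock: 13.6
position: [0.486, 0.3939, 0.0861]
ee_rot: [-0.0, -0.01, 1.0, -0.0]
contact_force: [0.4, 0.4, -1.0]
width: 0.0222
gripper_force: 69.9
```

Request:
send_rows(increments=[{"gripper": 1, "linear": [0.001, 0, -0.004], "delta_rot": [0, 0, 0]}, {"gripper": 1, "linear": [0.001, 0, -0.008], "delta_rot": [0, 0, 0]}, {"gripper": 1, "linear": [0.001, 0, -0.01], "delta_rot": [0, 0, 0]}, {"gripper": 1, "linear": [0.001, 0, -0.01], "delta_rot": [0, 0, 0]}])

```text
clock: 14.0
position: [0.4869, 0.3937, 0.0759]
ee_rot: [-0.0, -0.01, 1.0, -0.0]
contact_force: [-0.6, -0.5, -0.4]
width: 0.0218
gripper_force: 69.9
```

Request:
send_rows(increments=[{"gripper": 1, "linear": [0, 0, -0.005], "delta_rot": [0, 0, 0]}, {"gripper": 1, "linear": [0, 0, -0.01], "delta_rot": [0, 0, 0]}, {"gripper": 1, "linear": [0, 0, -0.01], "delta_rot": [0, 0, 0]}])

```text
clock: 14.3
position: [0.4866, 0.3936, 0.0654]
ee_rot: [-0.001, -0.01, 1.0, -0.001]
contact_force: [-0.1, 0.1, -0.7]
width: 0.0218
gripper_force: 69.9
```

Request:
send_rows(increments=[{"gripper": 1, "linear": [0, 0, -0.006], "delta_rot": [0, 0, 0]}, {"gripper": 1, "linear": [0, 0, -0.012], "delta_rot": [0, 0, 0]}, {"gripper": 1, "linear": [0, 0, -0.016], "delta_rot": [0, 0, 0]}, {"gripper": 1, "linear": [0, 0, -0.018], "delta_rot": [0, 0, 0]}, {"gripper": 1, "linear": [0, 0, -0.019], "delta_rot": [0, 0, 0]}, {"gripper": 1, "linear": [0, 0, -0.019], "delta_rot": [0, 0, 0]}])

```text
clock: 14.9
position: [0.4872, 0.394, 0.0473]
ee_rot: [0.0, -0.01, 1.0, -0.0]
contact_force: [0.1, 0.1, -0.7]
width: 0.0222
gripper_force: 69.9
```

Request:
send_rows(increments=[{"gripper": 0.4, "linear": [0, 0, 0], "delta_rot": [0, 0, 0]}, {"gripper": 0.1, "linear": [0, 0, 0], "delta_rot": [0, 0, 0]}, {"gripper": 0, "linear": [0, 0, 0], "delta_rot": [0, 0, 0]}, {"gripper": 0, "linear": [0, 0, 0], "delta_rot": [0, 0, 0]}, {"gripper": 0, "linear": [0, 0, 0.02], "delta_rot": [0, 0, 0]}, {"gripper": 0, "linear": [0, 0, 0.06], "delta_rot": [0, 0, 0]}, {"gripper": 0, "linear": [0, 0, 0.11], "delta_rot": [0, 0, 0]}, {"gripper": -0.3, "linear": [0, 0, 0.14], "delta_rot": [0, 0, 0]}])

```text
clock: 15.7
position: [0.4885, 0.3948, 0.1915]
ee_rot: [0.002, -0.01, 1.0, 0.001]
contact_force: [-0.1, 1.0, 0.2]
width: 0.0548
gripper_force: 0.0
```

```bash
python3 - <<'E'
from h import *
np.set_printoptions(precision=4,suppress=True)
s,c,T=wrist("w8");print(s["clock"],s["position"],s["qpos"])
# grip in slot check: expected grip outline at z .094 / corners
R=T[:3,:3]
print("grip expected px",proj(c,[[.417,.394,.1],[.559,.394,.1]]))
hs=cv2.cvtColor(c["pixels"],cv2.COLOR_BGR2HSV);b=c["pixels"].astype(int)
u0=proj(c,[[.44,.394,.1]])[0].astype(int);print(u0,"row",[tuple(b[u0[1],x]) for x in range(u0[0]-40,u0[0]+60,5)])
d=pickle.load(open("cam0.pkl","rb"));E=pickle.load(open("cam7.pkl","rb"))
res={}
for n,(x0,y0,w,h) in(("scene",(415,302,50,52)),("top",(415,165,45,42))):
  cam=d[n];im=cam["pixels"][y0:y0+h,x0:x0+w]
  m=((im.min(2)>170)&(im.max(2).astype(int)-im.min(2)<60)).astype(np.uint8)
  k=max(cv2.findContours(m,0,1)[0],key=cv2.contourArea);e=cv2.fitEllipse(k);res[n]=np.array([e[0]])+[x0,y0];print(n,"ring",res[n],e)
  res[n+"k"]=k.reshape(-1,2)+[x0,y0]
ring,er=tri(d["scene"],res["scene"],d["top"],res["top"]);print("ring c",ring,er)
# normal: try yaw; project ring contour of scene to plane through ring with given yaw, test circularity
for n in("scene","top"):
  best=[]
  for yaw in range(-60,61,3):
    y=np.radians(yaw);a=np.array([-np.cos(y),-np.sin(y),1])/2**.5
    o,r=ray(d[n],res[n+"k"]);P=o+r*(((ring-o)@a)/(r@a))[:,None];q=np.linalg.norm(P-P.mean(0),axis=1);best.append((q.std()/q.mean(),yaw,q.mean()))
  print(n,sorted(best)[:3])
# foot: dark pixels scene
im=d["scene"]["pixels"][335:385,410:475];hs=cv2.cvtColor(im,cv2.COLOR_BGR2HSV)
m=((im.max(2)<110)&(hs[...,1]<70)).astype(np.uint8);k=max(cv2.findContours(m,0,1)[0],key=cv2.contourArea).reshape(-1,2)+[410,335]
P=plane(d["scene"],k,.006)[:,:2]
from scipy.optimize import least_squares
P=P[k[:,1]>352]
f=least_squares(lambda v:np.hypot(*(P-v).T)-.052,[.737,-.25],loss="soft_l1",f_scale=.002);print("foot",f.x,np.abs(f.fun).max(),len(P))
E
```

```text
15.7 [0.4885 0.3948 0.1915] [ 0.5691  0.3545  1.3962 -0.0001  1.3855 -1.0219]
grip expected px [[316.6439 141.0988]
 [313.2972 304.4222]]
[316 171] row [(np.int64(73), np.int64(131), np.int64(158)), (np.int64(80), np.int64(140), np.int64(171)), (np.int64(71), np.int64(134), np.int64(163)), (np.int64(58), np.int64(110), np.int64(138)), (np.int64(58), np.int64(114), np.int64(150)), (np.int64(59), np.int64(107), np.int64(142)), (np.int64(58), np.int64(113), np.int64(149)), (np.int64(57), np.int64(107), np.int64(143)), (np.int64(34), np.int64(67), np.int64(91)), (np.int64(51), np.int64(62), np.int64(69)), (np.int64(34), np.int64(41), np.int64(39)), (np.int64(16), np.int64(39), np.int64(54)), (np.int64(19), np.int64(45), np.int64(60)), (np.int64(24), np.int64(56), np.int64(71)), (np.int64(26), np.int64(54), np.int64(72)), (np.int64(27), np.int64(59), np.int64(78)), (np.int64(23), np.int64(47), np.int64(61)), (np.int64(32), np.int64(64), np.int64(76)), (np.int64(80), np.int64(146), np.int64(176)), (np.int64(85), np.int64(142), np.int64(172))]
scene ring [[440.2593 328.3146]] ((25.259336471557617, 26.31455421447754), (28.357187271118164, 32.40751647949219), 19.619274139404297)
top ring [[438.616  186.1823]] ((23.61603355407715, 21.182331085205078), (18.667804718017578, 23.226322174072266), 85.16193389892578)
ring c [ 0.7084 -0.241   0.1368] 0.0006541823458720861
scene [(np.float64(0.02028746148968301), -12, np.float64(0.031616674190753716)), (np.float64(0.020722973085458098), -9, np.float64(0.03131794161765998)), (np.float64(0.02316544994661107), -15, np.float64(0.031943956163090675))]
top [(np.float64(0.02999075679642887), -12, np.float64(0.03069952115720577)), (np.float64(0.030495038774271788), -9, np.float64(0.03082811626295108)), (np.float64(0.032003414603468235), -15, np.float64(0.030584725759201733))]
foot [ 0.7391 -0.2472] 0.0035060824225363607 77
```

Request:
send_rows(increments=[{"gripper": -0.8, "linear": [0.01, -0.03, 0], "delta_rot": [0, 0, -0.14]}, {"gripper": -0.8, "linear": [0.025, -0.07, 0], "delta_rot": [0, 0, -0.28]}, {"gripper": -0.8, "linear": [0.045, -0.115, 0], "delta_rot": [0, 0, -0.42]}, {"gripper": -0.8, "linear": [0.06, -0.16, 0], "delta_rot": [0, 0, -0.56]}, {"gripper": -0.8, "linear": [0.077, -0.205, 0], "delta_rot": [0, 0, -0.7]}, {"gripper": -0.8, "linear": [0.095, -0.25, 0], "delta_rot": [0, 0, -0.84]}, {"gripper": -0.8, "linear": [0.11, -0.295, 0], "delta_rot": [0, 0, -0.98]}, {"gripper": -0.8, "linear": [0.125, -0.335, 0], "delta_rot": [0, 0, -1.12]}])

```text
clock: 16.55
position: [0.6126, 0.0567, 0.1873]
ee_rot: [0.0, 0.525, 0.851, -0.0]
contact_force: [0.3, -0.4, 0.2]
width: 0.0771
gripper_force: 0.0
```

Request:
send_rows(increments=[{"gripper": -0.8, "linear": [0.01, -0.02, 0], "delta_rot": [0, 0, -0.14]}, {"gripper": -0.8, "linear": [0.014, -0.033, 0], "delta_rot": [0, 0, -0.28]}, {"gripper": -0.8, "linear": [0.014, -0.033, 0], "delta_rot": [0, 0, -0.42]}, {"gripper": -0.8, "linear": [0.014, -0.033, 0], "delta_rot": [0, 0, -0.56]}, {"gripper": -0.8, "linear": [0.014, -0.033, 0], "delta_rot": [0, 0, -0.58]}, {"gripper": -0.8, "linear": [0.014, -0.033, 0], "delta_rot": [0, 0, -0.58]}, {"gripper": -0.8, "linear": [0.014, -0.033, 0], "delta_rot": [0, 0, -0.58]}])

```text
clock: 17.25
position: [0.6262, 0.0262, 0.1874]
ee_rot: [0.0, 0.744, 0.668, -0.0]
contact_force: [0.7, 0.0, 0.1]
width: 0.0767
gripper_force: 0.0
```

The scraper stands in its slot again. Now I'll measure the mould and the inspection camera with the wrist camera, in the arm's own frame.

```bash
python3 - <<'E'
from h import *
np.set_printoptions(precision=4,suppress=True)
s,c,T=wrist("w9");print(s["clock"],s["position"],T[:3,:3],s["qpos"])
M=np.array([.6275,.0272]);yx=np.array([.110,.994]);xx=np.array([.994,-.110])
hs=cv2.cvtColor(c["pixels"],cv2.COLOR_BGR2HSV)
m=((hs[...,2]<110)&(hs[...,0]<20)&(hs[...,1]>100)).astype(np.uint8)
nn,l,st,ce=cv2.connectedComponentsWithStats(m)
i=[i for i in range(1,nn) if 30<st[i,4]<2500];P=plane(c,ce[i],.054)[:,:2]-M;Q=np.c_[P@xx,P@yx,st[i,4]];k=(abs(Q[:,0])<.05)&(abs(Q[:,1])<.1);print(Q[k].round(4).tolist())
print("ring px",proj(c,[[.7084,-.241,.1368]]),"foot",proj(c,[[.7391,-.2472,0]]),"mould",proj(c,[[.6275,.0272,.056]]))
E
```

```text
17.25 [0.6262 0.0262 0.1874] [[ 0.1067  0.9943 -0.0001]
 [ 0.9943 -0.1067 -0.0002]
 [-0.0002 -0.0001 -1.    ]] [-0.0691  0.3578  1.4012 -0.0002  1.3826  0.0378]
[[-0.0129, 0.0709, 298.0], [0.0145, 0.0713, 401.0], [-0.0124, 0.0416, 343.0], [0.0149, 0.0422, 304.0], [-0.0122, 0.0146, 397.0], [0.015, 0.0147, 392.0], [-0.012, -0.0138, 359.0], [0.0153, -0.0134, 364.0], [-0.0118, -0.042, 333.0], [0.0155, -0.0418, 334.0], [-0.0113, -0.0703, 315.0], [0.0159, -0.0701, 302.0], [0.0411, -0.0999, 249.0]]
ring px [[430.0838 500.7676]] foot [[419.9137 396.7141]] mould [[316.308  218.2337]]
```

Request:
send_rows(increments=[{"gripper": -0.8, "linear": [0.003, 0.001, -0.04], "delta_rot": [0, 0, 0.01]}, {"gripper": -0.8, "linear": [0.003, 0.001, -0.08], "delta_rot": [0, 0, 0.01]}, {"gripper": -0.8, "linear": [0.003, 0.001, -0.12], "delta_rot": [0, 0, 0.01]}, {"gripper": -0.8, "linear": [0.003, 0.001, -0.14], "delta_rot": [0, 0, 0.01]}, {"gripper": -0.8, "linear": [0.003, 0.001, -0.15], "delta_rot": [0, 0, 0.01]}, {"gripper": -0.8, "linear": [0.003, 0.001, -0.15], "delta_rot": [0, 0, 0.01]}, {"gripper": -0.8, "linear": [0.003, 0.001, -0.15], "delta_rot": [0, 0, 0.01]}])

```text
clock: 18.0
position: [0.6304, 0.027, 0.0386]
ee_rot: [0.001, 0.741, 0.671, 0.001]
contact_force: [0.3, -0.6, 1.0]
width: 0.077
gripper_force: 0.0
```

Request:
send_rows(increments=[{"gripper": -0.8, "linear": [0, 0, -0.006], "delta_rot": [0, 0, 0]}, {"gripper": -0.8, "linear": [0, 0, -0.012], "delta_rot": [0, 0, 0]}, {"gripper": -0.8, "linear": [0, 0, -0.018], "delta_rot": [0, 0, 0]}, {"gripper": -0.8, "linear": [0, 0, -0.02], "delta_rot": [0, 0, 0]}, {"gripper": -0.8, "linear": [0, 0, -0.02], "delta_rot": [0, 0, 0]}])

```text
clock: 18.5
position: [0.6288, 0.027, 0.0169]
ee_rot: [-0.0, 0.741, 0.671, -0.0]
contact_force: [-0.3, 0.3, -1.2]
width: 0.0769
gripper_force: 0.0
```

Request:
send_rows(increments=[{"gripper": -0.8, "linear": [0, 0, -0.004], "delta_rot": [0, 0, 0]}, {"gripper": -0.8, "linear": [0, 0, -0.008], "delta_rot": [0, 0, 0]}, {"gripper": -0.8, "linear": [0, 0, -0.01], "delta_rot": [0, 0, 0]}, {"gripper": -0.8, "linear": [0, 0, -0.01], "delta_rot": [0, 0, 0]}])

```text
clock: 18.9
position: [0.6289, 0.027, 0.007]
ee_rot: [-0.0, 0.741, 0.671, -0.0]
contact_force: [0.4, -0.4, 0.9]
width: 0.0769
gripper_force: 0.0
```

Request:
send_rows(increments=[{"gripper": -0.8, "linear": [0, 0, -0.003], "delta_rot": [0, 0, 0]}, {"gripper": -0.8, "linear": [0, 0, -0.006], "delta_rot": [0, 0, 0]}, {"gripper": -0.8, "linear": [0, 0, -0.008], "delta_rot": [0, 0, 0]}, {"gripper": -0.8, "linear": [0, 0, -0.008], "delta_rot": [0, 0, 0]}])

```text
clock: 19.3
position: [0.6289, 0.027, -0.001]
ee_rot: [-0.0, 0.741, 0.671, -0.0]
contact_force: [-0.7, 0.3, -0.6]
width: 0.0768
gripper_force: 0.0
```

Request:
send_rows(increments=[{"gripper": -0.5, "linear": [0, 0, 0], "delta_rot": [0, 0, 0]}, {"gripper": -0.3, "linear": [0, 0, 0], "delta_rot": [0, 0, 0]}, {"gripper": 0, "linear": [0, 0, 0], "delta_rot": [0, 0, 0]}, {"gripper": 1, "linear": [0, 0, 0], "delta_rot": [0, 0, 0]}, {"gripper": 1, "linear": [0, 0, 0], "delta_rot": [0, 0, 0]}, {"gripper": 1, "linear": [0, 0, 0], "delta_rot": [0, 0, 0]}], newtons=60)

```text
clock: 19.9
position: [0.6295, 0.027, -0.0001]
ee_rot: [0.0, 0.741, 0.671, 0.0]
contact_force: [-0.3, 0.3, 3.9]
width: 0.057
gripper_force: 65.4
```

The mould is gripped (57 mm, 65 N). I'll lift it straight up and work out the final pose.

Request:
send_rows(increments=[{"gripper": 1, "linear": [0, 0, 0.004], "delta_rot": [0, 0, 0]}, {"gripper": 1, "linear": [0, 0, 0.01], "delta_rot": [0, 0, 0]}, {"gripper": 1, "linear": [0, 0, 0.018], "delta_rot": [0, 0, 0]}, {"gripper": 1, "linear": [0, 0, 0.035], "delta_rot": [0, 0, 0]}, {"gripper": 1, "linear": [0, 0, 0.065], "delta_rot": [0, 0, 0]}, {"gripper": 1, "linear": [0, 0, 0.105], "delta_rot": [0, 0, 0]}, {"gripper": 1, "linear": [0, 0, 0.15], "delta_rot": [0, 0, 0]}, {"gripper": 1, "linear": [0, 0, 0.18], "delta_rot": [0, 0, 0]}])

```text
clock: 20.7
position: [0.6303, 0.027, 0.1833]
ee_rot: [0.002, 0.741, 0.671, 0.001]
contact_force: [1.5, -0.3, -2.1]
width: 0.0566
gripper_force: 64.7
```

```bash
cat > fin.py <<'E'
from h import *
np.set_printoptions(precision=4,suppress=True)
yaw=np.radians(-11.5);F=np.array([.6035,-.2197,.245])
u=np.array([-np.cos(yaw),-np.sin(yaw),0]);a=(u+[0,0,1])/2**.5
ty=np.cross([np.sin(yaw)*-1,np.cos(yaw),0],a)   # mould x = y x z
def target():
    z=-a;y=ty if True else -ty
    R=np.c_[np.cross(y,z),y,z];return R,F+.032*z
if __name__=="__main__":
    from rig import get_state
    s=get_state();q=s["ee_rot"];R0=Rot.from_quat([q[1],q[2],q[3],q[0]]);R,p=target()
    d=(Rot.from_matrix(R)*R0.inv()).as_rotvec();print(s["clock"],s["position"],s["contact_force"],s["qpos"],"width",s["width"]);print("goal",p,"shift",p-s["position"],"rot",d,np.degrees(np.linalg.norm(d)))
    print("underside now",np.array(s["position"])-.032*R0.as_matrix()[:,2])
E
python3 fin.py
```

```text
20.7 [0.6303 0.027  0.1833] [ 1.5058 -0.2686 -2.1287] [-0.0674  0.3636  1.4025 -0.0002  1.3712  0.0317] width 0.05658751252724052
goal [ 0.6257 -0.2242  0.2224] shift [-0.0046 -0.2512  0.0391] rot [-0.1167 -0.7727 -0.0964] 45.11329486505495
underside now [0.6302 0.027  0.2153]
```

Request:
send_rows(increments=[{"gripper": 1, "linear": [0, -0.02, 0.02], "delta_rot": [-0.015, -0.095, -0.012]}, {"gripper": 1, "linear": [-0.001, -0.045, 0.035], "delta_rot": [-0.03, -0.2, -0.025]}, {"gripper": 1, "linear": [-0.002, -0.075, 0.04], "delta_rot": [-0.048, -0.32, -0.04]}, {"gripper": 1, "linear": [-0.003, -0.105, 0.043], "delta_rot": [-0.066, -0.44, -0.055]}, {"gripper": 1, "linear": [-0.004, -0.14, 0.043], "delta_rot": [-0.085, -0.56, -0.07]}, {"gripper": 1, "linear": [-0.004, -0.175, 0.043], "delta_rot": [-0.1, -0.67, -0.083]}, {"gripper": 1, "linear": [-0.004, -0.205, 0.043], "delta_rot": [-0.1167, -0.7727, -0.0964]}, {"gripper": 1, "linear": [-0.004, -0.23, 0.043], "delta_rot": [-0.1167, -0.7727, -0.0964]}])

```text
clock: 21.5
position: [0.6232, -0.1941, 0.2207]
ee_rot: [0.29, 0.716, 0.588, 0.24]
contact_force: [1.4, 0.4, -2.6]
width: 0.0566
gripper_force: 64.8
```

Request:
send_rows(increments=[{"gripper": 1, "linear": [0, -0.012, 0], "delta_rot": [0, 0, 0]}, {"gripper": 1, "linear": [0, -0.021, 0], "delta_rot": [0, 0, 0]}, {"gripper": 1, "linear": [0, -0.021, 0], "delta_rot": [0, 0, 0]}, {"gripper": 1, "linear": [0, -0.021, 0], "delta_rot": [0, 0, 0]}, {"gripper": 1, "linear": [0, -0.021, 0], "delta_rot": [0, 0, 0]}, {"gripper": 1, "linear": [0, -0.021, 0], "delta_rot": [0, 0, 0]}])

```text
clock: 22.1
position: [0.626, -0.2157, 0.2222]
ee_rot: [0.291, 0.716, 0.588, 0.24]
contact_force: [0.1, -0.5, -1.4]
width: 0.0567
gripper_force: 64.8
```

```bash
python3 fin.py; python3 - <<'E'
from h import *
from rig import optics
d=dict(scene=optics.get_image("scene"),top=optics.get_image("top"));s,c,T=wrist("w10");pickle.dump(d,open("cam8.pkl","wb"))
a=np.zeros((600,800,3),np.uint8)
a[:,:520]=cv2.resize(d["scene"]["pixels"][190:390,300:473],(520,600),interpolation=cv2.INTER_CUBIC)
a[:300,520:]=cv2.resize(d["top"]["pixels"][120:260,330:460],(280,300),interpolation=cv2.INTER_CUBIC)
a[300:,520:]=cv2.resize(d["scene"]["pixels"][150:240,190:274],(280,300),interpolation=cv2.INTER_CUBIC)
cv2.imwrite("pics/z7.png",a)
E
```

```text
22.1 [ 0.626  -0.2157  0.2222] [ 0.0672 -0.5095 -1.4468] [-0.6128  0.0644  2.0097  0.7286  0.4417 -0.9848] width 0.05670215382646094
goal [ 0.6257 -0.2242  0.2224] shift [-0.0003 -0.0085  0.0001] rot [-0.0044 -0.0112 -0.0054] 0.7522751989614184
underside now [ 0.6041 -0.2114  0.2451]
```

View pics/z7.png

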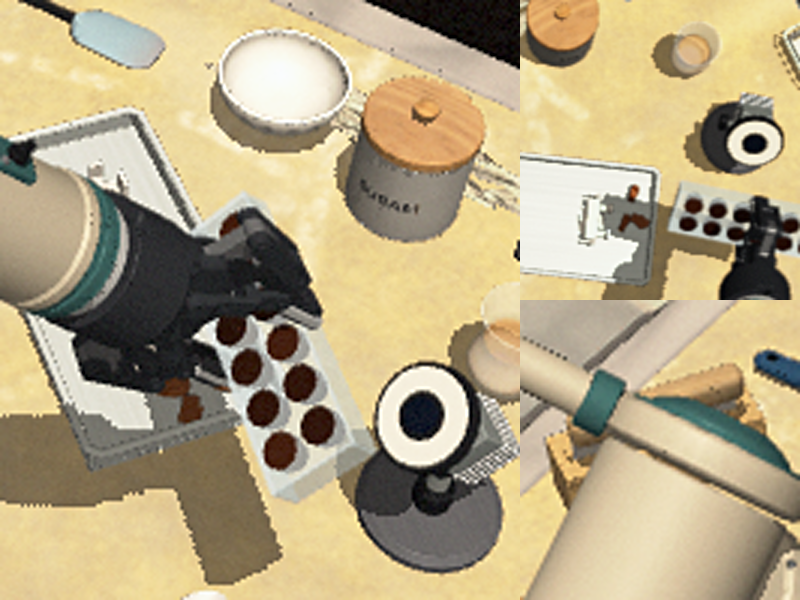

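The picture shows the mould held tilted with its underside toward the lens, the chocolates lying in the pan end, and the scraper standing in its block. I'll make the last 8 mm correction, then verify using the pralines.

Request:
send_rows(increments=[{"gripper": 1, "linear": [0, -0.004, 0], "delta_rot": [-0.004, -0.011, -0.005]}, {"gripper": 1, "linear": [0, -0.0085, 0], "delta_rot": [-0.004, -0.011, -0.005]}, {"gripper": 1, "linear": [0, -0.0085, 0], "delta_rot": [-0.004, -0.011, -0.005]}, {"gripper": 1, "linear": [0, -0.0085, 0], "delta_rot": [-0.004, -0.011, -0.005]}, {"gripper": 1, "linear": [0, -0.0085, 0], "delta_rot": [-0.004, -0.011, -0.005]}, {"gripper": 1, "linear": [0, -0.0085, 0], "delta_rot": [-0.004, -0.011, -0.005]}])

```text
clock: 22.85
position: [0.6259, -0.2253, 0.2222]
ee_rot: [0.296, 0.716, 0.584, 0.242]
contact_force: [0.7, 0.5, -1.5]
width: 0.0566
gripper_force: 64.8
```

```bash
python3 fin.py; python3 - <<'E'
from h import *
from fin import F,a,ty,yaw
from rig import optics
my=np.cross(a,ty);C=F+.022*a
s,wc,T=wrist("w11")
for n,cam in(("scene",optics.get_image("scene")),("top",optics.get_image("top")),("wrist",wc)):
  hs=cv2.cvtColor(cam["pixels"],cv2.COLOR_BGR2HSV);m=((hs[...,2]<110)&(hs[...,2]>20)&(hs[...,0]<20)&(hs[...,1]>100)).astype(np.uint8)
  nn,l,st,ce=cv2.connectedComponentsWithStats(m);o,r=ray(cam,ce);P=o+r*(((C-o)@a)/(r@a))[:,None]-C
  Q=np.c_[P@ty,P@my,st[:,4]];print(n,Q[(abs(Q[:,0])<.035)&(abs(Q[:,1])<.095)&(Q[:,2]>12)].round(4).tolist())
E
```

```text
22.85 [ 0.6259 -0.2253  0.2222] [ 0.6903  0.4636 -1.4825] [-0.6313  0.0684  2.0149  0.7744  0.4348 -1.0387] width 0.056604904159701826
goal [ 0.6257 -0.2242  0.2224] shift [-0.0002  0.0011  0.0002] rot [-0.0003 -0.0001  0.0012] 0.06976727809393518
underside now [ 0.6037 -0.2208  0.2449]
scene [[0.0098, 0.0751, 25.0], [0.0095, 0.0076, 13.0], [-0.0156, 0.0129, 71.0], [0.0121, -0.0145, 97.0], [-0.0153, -0.0144, 88.0], [0.0117, -0.0423, 97.0], [-0.0152, -0.0422, 94.0], [0.0119, -0.0703, 103.0], [-0.015, -0.0703, 107.0]]
top [[0.0108, 0.0691, 36.0], [0.0106, 0.0407, 35.0], [-0.0155, 0.0693, 31.0], [0.0105, -0.0437, 35.0], [-0.0149, 0.0436, 18.0], [-0.0157, 0.0125, 27.0], [0.0099, -0.0718, 31.0], [-0.0167, -0.0439, 29.0], [-0.0164, -0.071, 33.0]]
wrist [[0.0016, 0.0358, 280200.0], [-0.0124, 0.0704, 2987.0], [0.015, 0.0703, 2992.0], [-0.0124, 0.0424, 2258.0], [0.0149, 0.0419, 2428.0], [-0.0125, 0.0136, 1963.0], [0.0149, 0.0136, 1697.0], [-0.0126, -0.015, 1682.0], [0.0149, -0.015, 1691.0], [-0.0119, -0.0391, 750.0], [0.0142, -0.0391, 744.0]]
```

All views agree within about 2 mm. One tiny trim, then I'll hold still and hand in.

Request:
send_rows(increments=[{"gripper": 1, "linear": [0.001, 0.001, 0.001], "delta_rot": [0, 0, 0]}, {"gripper": 1, "linear": [0.001, 0.001, 0.001], "delta_rot": [0, 0, 0]}, {"gripper": 1, "linear": [0.001, 0.001, 0.001], "delta_rot": [0, 0, 0]}, {"gripper": 1, "linear": [0.001, 0.001, 0.001], "delta_rot": [0, 0, 0]}, {"gripper": 1, "linear": [0.001, 0.001, 0.001], "delta_rot": [0, 0, 0]}, {"gripper": 1, "linear": [0.001, 0.001, 0.001], "delta_rot": [0, 0, 0]}])

```text
clock: 23.6
position: [0.6268, -0.2244, 0.2232]
ee_rot: [0.296, 0.716, 0.584, 0.242]
contact_force: [-0.0, 0.5, -2.2]
width: 0.0565
gripper_force: 64.8
```

```bash
python3 fin.py; python3 -c "
from rig import sign_off
print(sign_off())"
```

```text
23.6 [ 0.6268 -0.2244  0.2232] [-0.0132  0.5209 -2.1632] [-0.6278  0.068   2.0126  0.767   0.4345 -1.0287] width 0.05653861751571254
goal [ 0.6257 -0.2242  0.2224] shift [-0.0012  0.0002 -0.0008] rot [-0.0002 -0.0001  0.0013] 0.0783281232490292
underside now [ 0.6047 -0.2199  0.2458]
the job is handed in; nothing more can be done
None
```

Job handed in at 23.6 s (no verdict was returned): the three chocolates are in the pan, the scraper is back in its block, and the gripper is holding the mould before the inspection camera, within about 2 mm of the focus point by my own measurements.

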